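Lay a rinsed measuring cylinder down to drain

TASK

Lay the tall measuring cylinder on the draining rack down on its side to drain, neck on the rubber bar and mouth over the gutter: tip it over with your fingertips and keep holding it back until it comes to rest gently on the bar; do not let it drop and do not pick it up. Then push it along until its foot is up against the foot stop, lying straight across the bar. Leave the small cylinder, the beaker and the bottle where they are.

Things in the scene. Friction and masses are not known exactly. Their poses are not given: they have to be found in the camera images.
- cylinder: Tall open measuring cylinder, 0.3 kg: tube 60 mm outside, 54 mm inside, 210 mm tall over all, on a dark hexagonal foot 100 mm across flats, 12 mm thick. Origin: centre of the foot's underside; z up to the mouth; x square to the foot's flat that faces the foot stop (spout on that side), within 9 degrees of the rack's x. It tips about that flat's lower edge and overbalances at about 34 degrees
- cylinder_mouth (a point): Centre of the cylinder's mouth, in the plane of the rim, 210 mm from the origin along z
- cylinder_foot (a point): Point on the tall cylinder's axis in the upper face of its foot, 12 mm from its origin along z. The foot stands out 20 mm beyond the tube
- rack: Draining rack, fixed: a steel tray 430 mm (x) by 320 mm (y), rim 18 mm high, floor 10 mm above the table. Origin: centre of its underside. x points from the end where the tall cylinder stands, past the foot stop and the bar, to the drip gutter (x 135 to 210 mm, 7 mm deeper than the floor); z up
- rack_stop (a point): Middle of the foot stop's face, at floor level: a black strip 8 mm high, 10 mm thick along the rack's y, its face looking to the rack's -x. At the start the foot's flat is 15 to 35 mm short of it. When the cylinder lies, the foot's edge stands on the floor short of the stop, the foot's upper face towards it, and the tube passes above it
- rack_bar (a point): Middle of the top of the round rubber bar along the rack's y, 12 mm above the tray floor, 150 mm past the stop's face. The neck of the lying cylinder rests on it, its mouth about 48 mm past it and slightly lower than the foot end
- small_cylinder: Small measuring cylinder, 185 mm long, tube 28 mm, foot 60 mm, already lying on the rack beside the place of the tall one, on the side of the rack's -y. Origin on the tray floor below its foot; x to its mouth. Leave it alone
- beaker: Glass beaker, 68 mm wide and 95 mm tall, standing on the table; origin at the centre of its underside. Leave it alone
- reagent_bottle: Brown bottle, 60 mm wide and 130 mm tall, standing on the table; origin at the centre of its underside. Leave it alone

How it is judged:
At the end, for the whole second after the job is handed in: The tall cylinder lies at rest on its side with a flat of its foot on the tray floor and its neck on the bar, mouth at least 30 mm past the bar, within 10 degrees of square to the bar, and its foot within 7 mm of the foot stop (angle between cylinder's own z axis and vertical between 1.54 and 1.7 rad and x of cylinder_mouth in the frame of rack_bar above 0.03 m and angle between the z axis of cylinder and the x axis of rack, either way round below 0.18 rad and x of cylinder_foot in the frame of rack_stop between -0.007 and 0.01 m and y of cylinder_foot in the frame of rack_stop between -0.14 and 0.14 m and height (world z) of cylinder_foot between 0.05 and 0.072 m and linear speed of cylinder below 0.02 m/s and angular speed of cylinder below 0.15 rad/s); the robot touches nothing.
It fails at once if the cylinder drops or is knocked over: it turns faster than 3.5 rad/s on its way down (angular speed of cylinder above 3.5 rad/s and angle between cylinder's own z axis and vertical below 1.57 rad).
It fails at once if the cylinder is lifted or carried: its foot leaves the tray by more than about 20 mm (height (world z) of cylinder above 0.088 m or (angle between cylinder's own z axis and vertical below 0.2 rad and height (world z) of cylinder above 0.042 m) or (angle between cylinder's own z axis and vertical below 0.6 rad and height (world z) of cylinder above 0.062 m)).
It fails at once if the small cylinder is moved by more than 20 mm (distance of small_cylinder from where it was at the start of the episode above 0.02 m).
It fails at once if the beaker is moved by more than 20 mm (distance of beaker from where it was at the start of the episode above 0.02 m).
It fails at once if the bottle is moved by more than 20 mm (distance of reagent_bottle from where it was at the start of the episode above 0.02 m).
It also fails if it takes over 67 s, if anything falls off the work surface, if the arm or the gripper's body presses on something with over 40 N, if the wrist force passes 120 N, or if a joint passes its speed limit or range.

ROBOT

A 6-joint arm with a two-finger parallel gripper is mounted at the origin on the work surface. World frame = base frame: x ahead of the robot, y to its left, z up, the work surface at z = 0. Lengths are in m, angles in rad, forces in N, time in s.
With the tool pointing down it reaches from about 0.325 to 0.85 m from the base axis. Payload 4.4 kg.
Tool frame: the origin (TCP) lies midway between the tips of the shut fingers; the grasp point (between the pads) lies 19 mm behind it (manip.tcp_to_grasp is the distance from the TCP to the grasp point, in m); y points along the fingers, x is the direction in which the jaws open and shut, and the axes are right-handed (so a half turn about y gives the same grasp; the last joint's range is limited). The gripper opens to 94 mm and grips with 3 to 60 N. Pads are 16 mm wide; open, the fingers measure 119 mm over their backs; the gripper's body (75 mm by 177 mm) begins 78 mm behind the grasp point.
Start: joints at [1.065, 0.207, 1.542, -0, 1.393, -0.15], TCP at [0.2, 0.539, 0.205] pointing down, gripper open.
Joint ranges: [-2.73, 2.73], [-0.86, 2.22], [0.23, 2.46], [-1.11, 4.25], [0.08, 2.63], [-2.82, 2.82]. Speed limits (rad/s): [2.79, 2.79, 3.14, 3.14, 3.14, 3.14].

INTERFACE

Orientations are given as a unit quaternion [w, x, y, z].
In Python, from plant import manip gives the robot as it stands. The module is installed in compiled form; this text tells all that it offers. Calls block until the motion is done:
- manip.move_to(position, orientation): joint-space move of the TCP to a pose.
- manip.move_l(position, orientation=None, max_speed=0.15): straight line of the TCP; orientation=None keeps the orientation; max_speed is the mean speed in m/s.
- manip.goto_joints(angles): joint-space move.
- manip.gripper_open() and manip.grab(f_grip=None): open the fingers fully, or close them until they stop; f_grip is the grip in N (None keeps the last).
- manip.sleep(seconds).
- manip.ik(position, orientation): joint angles nearest the present ones, or None.
- manip.read_state(): the state.
- manip.snapshot(name): name is "scene" or "top"; returns a dict with "image" (400x640x3 uint8, red, green, blue), "depth" (400x640 float32, m along the optical axis (not along the pixel's ray), 0 where there is no reading), "fov_y" (degrees; the focal length in pixels is half the picture's height over the tangent of half this angle, whatever the lens; pixels are square), "cx", "cy" (the principal point, pixels), "position" and "orientation" of the camera in the world. Camera axes: x right, y up, looking along -z (the intrinsics and any distortion apply to the point x, -y, -z); pixel columns grow to the right and rows downward; lengths in m; the calibration is good to about 2 mm. A picture is of the moment at which its call begins.
A pose or a line that the arm cannot do raises manip.IKError and nothing moves.
- manip.job_done(): hands the job in, once; it reports no verdict.
The state is a dict: "time": time; "q": joint angles; "joint_velocities": joint speeds; "joint_torque": joint torques, N m; "eef_pos": TCP position; "orientation": TCP orientation; "contact_force": force on the tool from outside, world axes, zero at the start; "torque": the same for the moment, N m; "gripper_width": finger opening in m.
Only numpy, scipy, OpenCV 4.12 (cv2) and the standard library are available. Lean on these libraries where they do the work, as an engineer would, in place of code of your own. Each camera call takes 0.05 s, during which the arm holds its last target. There are 200 camera calls.

## Working session

There is one attempt and no reset: what is moved stays moved. The work goes in short steps, each a Python script; the robot and the scene stay as the last script left them, time stands still between calls to the robot, and variables do not carry over. Pictures are saved under pics/ and viewed, about 8 in all and at most 12, crops included, and the job is handed in when it is done.

```bash
mkdir -p pics
cat > h.py <<'E'
import numpy as np, cv2
from plant import manip
from scipy.spatial.transform import Rotation as R
def snap(name,fn=None):
    s=manip.snapshot(name)
    if fn: cv2.imwrite('pics/'+fn+'.png',s['image'][:,:,::-1])
    return s
def rot(q): return R.from_quat([q[1],q[2],q[3],q[0]]).as_matrix()
def cloud(s):
    d=s['depth'].astype(float);f=200/np.tan(np.radians(s['fov_y'])/2)
    v,u=np.mgrid[:400,:640]
    P=np.stack([(u-s['cx'])/f*d,-(v-s['cy'])/f*d,-d],-1)
    W=P@rot(s['orientation']).T+np.array(s['position'])
    W[d==0]=np.nan
    return W
E
python3 - <<'E'
from h import *
for n in('scene','top'):
    s=snap(n,n+'0'); print({k:v for k,v in s.items() if k not in('image','depth')},(s['depth']==0).mean())
    np.save(n+'0.npy',cloud(s))
print(manip.read_state(),manip.tcp_to_grasp)
E
```

```text
{'fov_y': 48.837280820660766, 'cx': 315.49457074365824, 'cy': 194.8807916259163, 'position': array([ 1.17760112, -0.26200221,  1.18774122]), 'orientation': array([0.81047911, 0.22182387, 0.14450319, 0.52252905])} 0.0041328125
{'fov_y': 49.11970210441535, 'cx': 318.3381024386696, 'cy': 198.0569996484082, 'position': array([ 0.38588025, -0.01670202,  1.31557436]), 'orientation': array([-0.70051133, -0.07791795,  0.06039865,  0.7067989 ])} 0.00396484375
{'time': 0.1, 'q': array([ 1.06450051e+00,  2.07327993e-01,  1.54281208e+00, -2.93974529e-05,
        1.39352261e+00, -1.50493189e-01]), 'joint_velocities': array([-0.00028675, -0.00304116, -0.003095  , -0.00216182,  0.00217764,
       -0.0006848 ]), 'joint_torque': array([-1.60118525e-03, -3.71869147e+01, -2.82292485e+01,  6.99054077e-02,
        3.12229840e-02, -4.02607679e-05]), 'eef_pos': array([0.19994959, 0.53832391, 0.20441033]), 'orientation': array([-0.58025734,  0.58092159,  0.40297548, -0.40427997]), 'contact_force': array([-0.14154088, -0.17460869, -0.04430209]), 'torque': array([-0.01298354, -0.00229471, -0.00880362]), 'gripper_width': 0.09404946083877777} 0.0188
```

View pics/scene0.png

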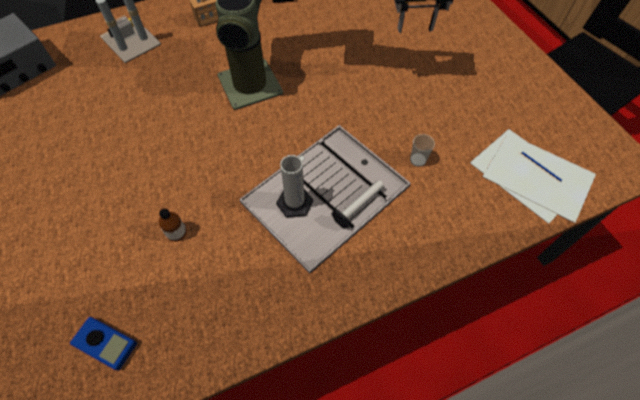

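View pics/top0.png

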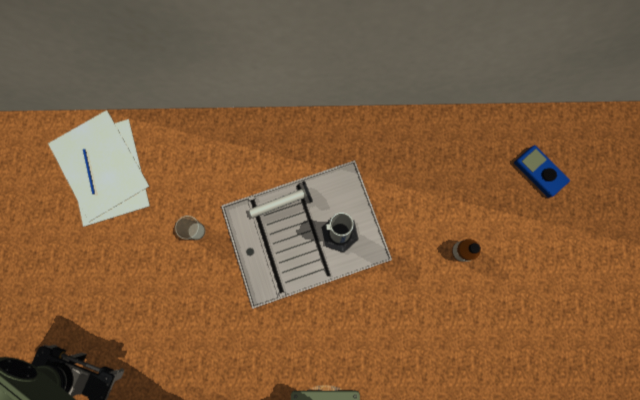

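The scene view shows the tall cylinder at about (293,185), standing on the tray with the small cylinder beside it. In the top view the tray corners are at about (354,162), (390,261), (253,306) and (222,206). The tall mouth is at (340,224), the stop runs (304,182)–(328,275), the bar is at (256,205)–(282,292), the beaker is at (190,230) and the bottle at (466,250).

Run:
```python
from h import *
im=cv2.imread('pics/top0.png');c=im[150:315,210:400];cv2.imwrite('pics/c1.png',cv2.resize(c,None,fx=4,fy=3.6,interpolation=cv2.INTER_CUBIC) if 0 else cv2.resize(c,(760,660)[:2],interpolation=cv2.INTER_CUBIC)[:600])
W=np.load('top0.npy')
for (u,v) in [(340,170),(375,240),(340,262),(265,290),(340,217),(329,231),(340,243),(190,230),(466,250),(470,247),(290,205),(300,240),(306,215),(270,250)]: print(u,v,W[v,u].round(3))
# tray mask: height >5mm, region
x,y,z=np.moveaxis(W,-1,0)
m=(z>0.006)&(x>0.1)&(np.abs(x-0.4)<.3)
m[:150]=0;m[320:]=0;m[:,:205]=0;m[:,400:]=0
p=W[m&(z<.025)][:,:2].astype(np.float32)
n,l,st,ce=cv2.connectedComponentsWithStats((m&(z<.03)).astype(np.uint8))
k=1+st[1:,4].argmax();p=W[l==k][:,:2].astype(np.float32)
r=cv2.minAreaRect(p);print(r)
# rim ring of tall
for a in ('top0','scene0'):
    W=np.load(a+'.npy').reshape(-1,3);q=W[(np.abs(W[:,2]-.22)<.012)&(np.abs(W[:,0]-.35)<.15)&(np.abs(W[:,1]+.0)<.25)]
    print(a,len(q),q.mean(0),q.min(0),q.max(0),cv2.minEnclosingCircle(q[:,:2].astype(np.float32)) if len(q) else 0)
```

```text
340 170 [ 0.732 -0.052  0.012]
375 240 [ 0.516 -0.152  0.014]
340 262 [ 0.452 -0.048  0.011]
265 290 [0.372 0.174 0.006]
340 217 [ 0.563 -0.046  0.165]
329 231 [ 0.541 -0.016  0.033]
340 243 [ 0.505 -0.048  0.039]
190 230 [0.552 0.405 0.005]
466 250 [ 0.477 -0.391  0.103]
470 247 [ 0.483 -0.393  0.133]
290 205 [0.625 0.101 0.01 ]
300 240 [0.517 0.07  0.016]
306 215 [0.593 0.052 0.015]
270 250 [0.488 0.159 0.022]
((0.5417178869247437, 0.05600365996360779), (0.32950907945632935, 0.44268015027046204), 17.72654151916504)<stdin>:16: RuntimeWarning: Mean of empty slice.
  ret = um.true_divide(
Traceback (most recent call last):
ValueError: zero-size array to reduction operation minimum which has no identity
```

View pics/c1.png

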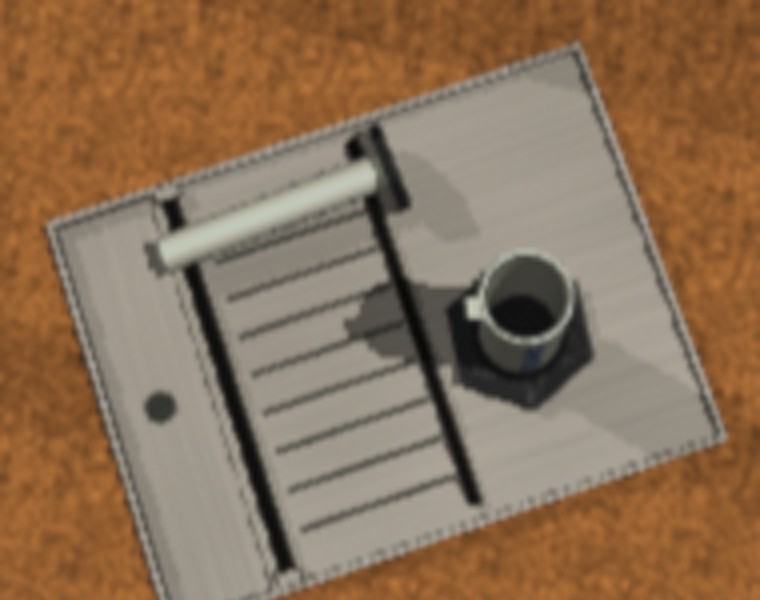

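The 4x crop shows the rim centre at about (527,295), the foot's stop-side flat at (447,320)–(455,382), the spout at (474,308) and the stop strip at (372,130)–(473,503). I'll rectify the tray plane into the rack frame to measure it accurately.

```bash
cat >> h.py <<'E'
def proj(s,P):
    f=200/np.tan(np.radians(s['fov_y'])/2)
    C=(np.asarray(P)-np.array(s['position']))@rot(s['orientation'])
    return np.stack([s['cx']+f*C[...,0]/-C[...,2],s['cy']-f*C[...,1]/-C[...,2]],-1)
RC=np.array([0.5417,0.0560]);RY=np.radians(107.73)
def r2w(x,y,z):
    x,y,z=np.broadcast_arrays(*map(lambda a:np.asarray(a,float),(x,y,z)))
    return np.stack([RC[0]+np.cos(RY)*x-np.sin(RY)*y,RC[1]+np.sin(RY)*x+np.cos(RY)*y,z],-1)
def ortho(s,z,fn=None,x0=-.24,x1=.24,y0=-.18,y1=.18,px=.000625):
    X,Y=np.meshgrid(np.arange(x0,x1,px),np.arange(y1,y0,-px))
    uv=proj(s,r2w(X,Y,z)).astype(np.float32)
    o=cv2.remap(s['image'][:,:,::-1].copy(),uv[...,0],uv[...,1],cv2.INTER_CUBIC)
    if fn:
        for g in np.arange(-.2,.21,.05):
            c=int((g-x0)/px);cv2.line(o,(c,0),(c,8),(0,0,255),2);r=int((y1-g)/px);cv2.line(o,(0,r),(8,r),(0,0,255),2)
        for a,b in((-.215,-.16),(.215,-.16),(-.215,.16),(.215,.16)): cv2.circle(o,(int((a-x0)/px),int((y1-b)/px)),4,(0,255,0),1)
        cv2.imwrite('pics/'+fn+'.png',o)
    return o
E
python3 - <<'E'
from h import *
s=snap('top'); o=ortho(s,.018,'o1')
s2=snap('scene'); o=ortho(s2,.018,'o2')
E
```

```text
(no output)
```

View pics/o1.png

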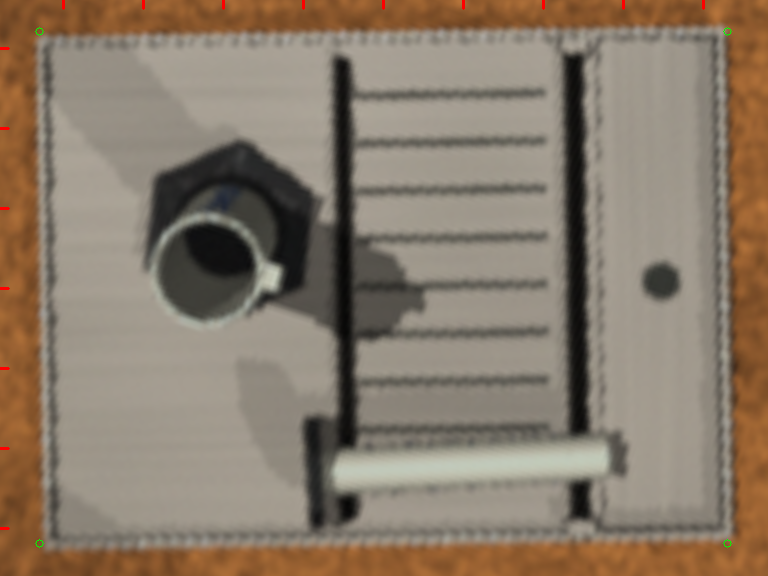

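The rectified top view gives these measurements:
- **Rack:** it needs another +0.9° of yaw, since the stop runs (342,60)–(348,500) and the bar is at x≈576 px. That puts the stop face at rack x≈-0.030 and the bar at 0.120, which matches the given 150 mm spacing.
- **Tall cylinder foot:** hexagon corners are at (240,140), (320,200), (303,290), (155,178) and (148,270). Its centre is about (232,235), turned about -7° in this frame.
- **Small cylinder:** its near edge is at y≈-0.092, so there is clearance.

Next I'll refine the axis from the rim in both cameras.

```bash
sed -i 's/np.radians(107.73)/np.radians(108.6)/' h.py
python3 - <<'E'
from h import *
s=snap('top');s2=snap('scene')
def ray(s,u,v,z):
    f=200/np.tan(np.radians(s['fov_y'])/2)
    d=rot(s['orientation'])@np.array([(u-s['cx'])/f,-(v-s['cy'])/f,-1]);p=np.array(s['position'])
    return p+d*(z-p[2])/d[2]
print('rim top',ray(s,210+527.5/4-.4,150+295/4-.4,.22))
print('rim scene',ray(s2,291.5,161.5,.22))
import h; h.RY=np.radians(107.73)
print('foot',r2w(-.24+232*.000625,.18-235*.000625,.022))
h.RY=np.radians(108.6)
# foot fit: refine with dark pixels in an ortho image at z=.022
o=ortho(s,.022); g=cv2.cvtColor(o,cv2.COLOR_BGR2GRAY)
print('grasp-orient candidates')
for psi in (100.7,):
  for sg in (1,-1):
    a=np.radians(psi);x=sg*np.array([np.sin(a),-np.cos(a),0]);y=np.array([0,0,-1.])
    q=R.from_matrix(np.stack([x,y,np.cross(x,y)],1)).as_quat();q=[q[3],*q[:3]]
    print(sg,np.round(q,3),manip.ik([.53,-.04,.14],q),manip.ik([.5,.16,.034],q))
# enlarged crops for rim check
c=s2['image'][135:230,240:345,::-1];cv2.imwrite('pics/c2.png',cv2.resize(c,None,fx=6,fy=6,interpolation=cv2.INTER_CUBIC))
E
```

```text
rim top [ 0.53782455 -0.04804329  0.22      ]
rim scene [ 0.53186149 -0.04291729  0.22      ]
foot [ 0.53907889 -0.04457532  0.022     ]
grasp-orient candidates
1 [-0.704  0.704  0.066 -0.066] [-2.38228674e-01  1.79002999e-01  1.71655489e+00 -4.44089210e-16
  1.24603477e+00 -4.24978904e-01] [ 1.44758101e-01  3.12232402e-01  1.80461261e+00 -4.44089210e-16
  1.02474764e+00 -4.19921285e-02]
-1 [ 0.066 -0.066  0.704 -0.704] [-2.38228674e-01  1.79002999e-01  1.71655489e+00 -4.44089210e-16
  1.24603477e+00  2.71661375e+00] None
```

View pics/c2.png

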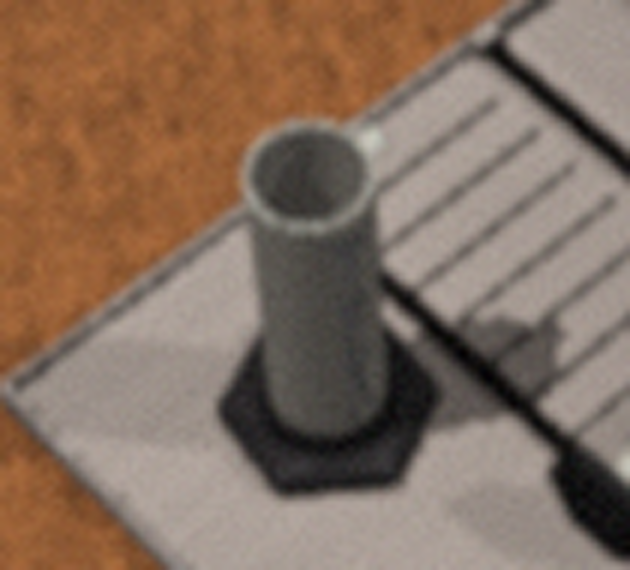

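The scene crop (6x) shows the rim centre at (309,178). The foot corners are at (220,407), (280,492), (400,487) and (438,393), with the spout pointing away towards the gutter at (372,140).

```bash
cat >> h.py <<'E'
def ray(s,u,v,z):
    f=200/np.tan(np.radians(s['fov_y'])/2)
    d=rot(s['orientation'])@np.array([(u-s['cx'])/f,-(v-s['cy'])/f,-1]);p=np.array(s['position'])
    return p+d*(z-p[2])/d[2]
E
python3 - <<'E'
from h import *
from scipy.optimize import least_squares
s=snap('top');s2=snap('scene')
k=.4
print('rim scene',ray(s2,240+309/6-k,135+178/6-k,.22))
A=[ray(s2,240+a/6-k,135+b/6-k,.022)[:2] for a,b in((220,407),(280,492),(400,487),(438,393))]
import h;h.RY=np.radians(107.73)
B=[]
for a,b in((240,140),(320,200),(303,290),(148,270),(155,178)):
    w=r2w(-.24+a*.000625,.18-b*.000625,.018); c=np.array(s['position']); B.append((c+(w-c)*(.022-c[2])/(.018-c[2]))[:2])
Rr=.05/np.cos(np.pi/6)
for n,P in(('scene',A),('top',B)):
    P=np.array(P)
    def hexp(p): a=p[2]+np.pi/6+np.arange(6)*np.pi/3; return p[:2]+Rr*np.c_[np.cos(a),np.sin(a)]
    def f(p):
        H=hexp(p); return np.concatenate([x-H[np.argmin(((H-x)**2).sum(1))] for x in P])
    r=least_squares(f,[.537,-.045,np.radians(100.7)]);print(n,r.x[:2],np.degrees(r.x[2]),np.abs(r.fun).max())
# stop face in each: top ortho px 337->, y=.033
print('stop face pt',r2w(-.0294,.033,.018))
E
```

```text
rim scene [ 0.5397059  -0.04736212  0.22      ]
scene [ 0.54111899 -0.04620283] 100.35522152776201 0.003121841495998881
top [ 0.53821384 -0.04532584] 100.64223301603835 0.0026126226356597837
stop face pt [0.51922066 0.01794689 0.018     ]
```

```bash
cat >> h.py <<'E'
C=np.array([.539,-.0468]);PSI=np.radians(100.5);S=.155;G=manip.tcp_to_grasp
def quat(psi):
    x=np.array([np.sin(psi),-np.cos(psi),0]);y=np.array([0,0,-1.])
    q=R.from_matrix(np.stack([x,y,np.cross(x,y)],1)).as_quat();return np.array([q[3],*q[:3]])
def tcp(th,dz=0):
    u=np.array([np.cos(PSI),np.sin(PSI)])
    h=.05-.05*np.cos(th)+S*np.sin(th);z=.010+.05*np.sin(th)+S*np.cos(th)
    return np.array([*(C+u*h),z-G+dz])
def st():
    r=manip.read_state();print('t',round(r['time'],2),r['eef_pos'].round(4),'F',r['contact_force'].round(2),'w',round(r['gripper_width'],4))
E
python3 - <<'E'
from h import *
q=quat(PSI);p=tcp(0)
st0=manip.read_state()['eef_pos']
manip.move_l([st0[0]+.1,st0[1]-.1,.33],max_speed=.25)
manip.move_to([p[0],p[1],.30],q);st()
manip.move_l(p,q,max_speed=.1);st()
manip.grab(8);st()
s=snap('scene');s2=snap('top')
a=s['image'][110:240,220:370,::-1];b=s2['image'][150:280,270:420,::-1]
cv2.imwrite('pics/g1.png',cv2.resize(np.hstack([a,b]),(798,346),interpolation=cv2.INTER_CUBIC))
E
```

```text
t 3.26 [ 0.5391 -0.0458  0.3001] F [-0.43  0.34 -0.14] w 0.0941
t 4.95 [ 0.5396 -0.0469  0.147 ] F [-0.38  0.16 -0.17] w 0.0944
t 5.57 [ 0.5385 -0.0469  0.1461] F [-2.77 -0.39  0.9 ] w 0.0611
```

View pics/g1.png

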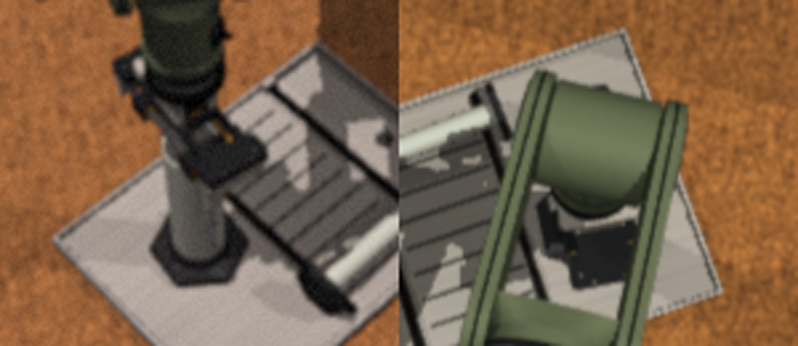

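The fingers straddle the upright tube with its foot flat on the tray, and the width reads 61 mm. Next I'll tip the first 20° along the arc and check.

Run:
```python
from h import *
for d in (4,8,12,16,20):
    manip.move_l(tcp(np.radians(d)),max_speed=.04);st()
s=snap('scene');a=s['image'][110:240,220:370,::-1]
cv2.imwrite('pics/g2.png',cv2.resize(a,(600,520),interpolation=cv2.INTER_CUBIC))
```

```text
t 6.1 [ 0.5368 -0.0356  0.1489] F [-0.39  0.52 -3.55] w 0.0611
t 6.53 [ 0.5351 -0.0249  0.1518] F [ 0.75 -1.28 -4.42] w 0.0614
t 6.97 [ 0.533  -0.0136  0.1533] F [-0.39 -1.12 -2.99] w 0.0612
t 7.4 [ 0.5307 -0.0024  0.1539] F [ 0.62 -0.27 -3.94] w 0.0609
t 7.83 [0.529  0.0087 0.1543] F [ 0.3  -0.23 -1.24] w 0.061
```

View pics/g2.png

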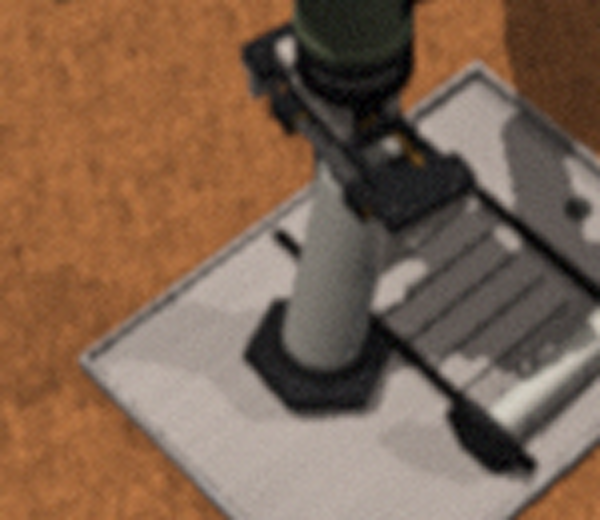

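The cylinder is tilting with the fingers, and its foot is pivoting on the front edge. Continuing.

Run:
```python
from h import *
for d in range(25,66,5):
    manip.move_l(tcp(np.radians(d)),max_speed=.04);st()
s=snap('scene');a=s['image'][110:240,220:370,::-1]
cv2.imwrite('pics/g3.png',cv2.resize(a,(600,520),interpolation=cv2.INTER_CUBIC))
```

```text
t 8.39 [0.5268 0.0226 0.1537] F [-0.18 -0.62  5.24] w 0.0611
t 8.9 [0.5246 0.0364 0.1517] F [-0.76 -0.05  6.43] w 0.0607
t 9.41 [0.5222 0.0503 0.1484] F [-0.32  2.27  8.35] w 0.0612
t 9.92 [0.5199 0.0639 0.1438] F [-0.13  1.14  8.13] w 0.0607
t 10.43 [0.5175 0.077  0.1379] F [-1.57  2.56  9.18] w 0.0608
t 10.93 [0.5151 0.0895 0.1308] F [-1.63  3.81  8.79] w 0.0602
t 11.44 [0.5127 0.1013 0.1225] F [-1.04  4.9   8.29] w 0.0608
t 11.95 [0.5104 0.1125 0.1133] F [-1.21  5.62  8.74] w 0.0606
t 12.46 [0.5083 0.1204 0.1022] F [-0.53  3.72  3.98] w 0.0607
```

View pics/g3.png

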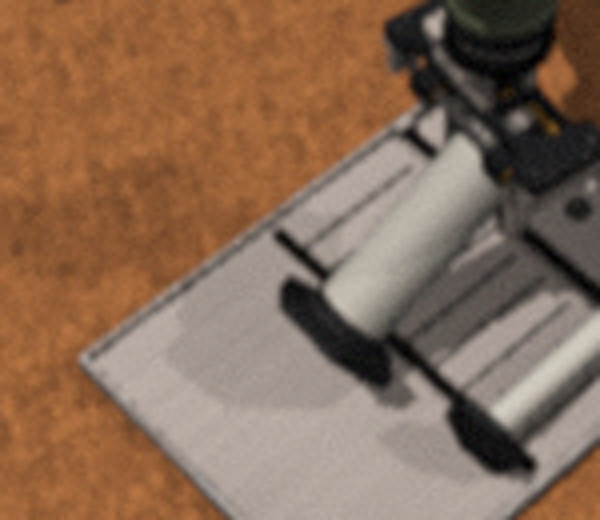

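The cylinder is at about 60° and held at the neck, with the foot edge on the floor. The Fz of about +8 N suggests some sliding at the pads, so I'll continue to near rest in small steps.

Run:
```python
from h import *
for d in (70,75,80,83,86,88):
    manip.move_l(tcp(np.radians(d)),max_speed=.04);st()
s=snap('scene');a=s['image'][110:240,220:370,::-1]
b=snap('top')['image'][150:280,210:360,::-1]
cv2.imwrite('pics/g4.png',cv2.resize(np.hstack([a,b]),(798,346),interpolation=cv2.INTER_CUBIC))
```

```text
t 13.02 [0.5058 0.1283 0.0903] F [0.2  1.99 0.37] w 0.0603
t 13.53 [0.5046 0.1368 0.0792] F [-0.7   1.27  0.32] w 0.0598
t 14.03 [0.5036 0.1438 0.067 ] F [ 1.13  0.86 -0.82] w 0.0598
t 14.4 [0.5029 0.1475 0.0594] F [-0.05  1.57 -0.23] w 0.0599
t 14.77 [0.5022 0.1509 0.0516] F [ 0.42  0.36 -0.83] w 0.0594
t 15.06 [0.5018 0.1529 0.0463] F [ 1.11  0.83 -1.26] w 0.0593
```

View pics/g4.png

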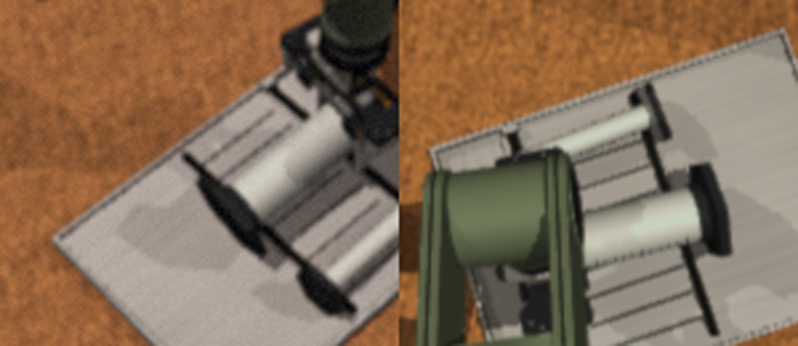

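It is nearly horizontal, still held by the fingers, with its foot just short of the stop. Now I'll lower straight down until the bar takes the load.

Run:
```python
from h import *
p=manip.read_state()['eef_pos']
for d in (89,90,91,92,93,94):
    manip.move_l(tcp(np.radians(d)),max_speed=.03);manip.sleep(.15);st()
    if manip.read_state()['contact_force'][2]>1.5: break
```

```text
t 15.56 [0.5019 0.1538 0.0439] F [0.43 0.94 0.2 ] w 0.0594
t 15.96 [0.5017 0.1547 0.0412] F [ 1.06  1.36 -0.16] w 0.0597
t 16.36 [0.5015 0.1555 0.0385] F [ 0.47  0.36 -0.41] w 0.0593
t 16.76 [0.5013 0.1563 0.0357] F [-0.04  0.3  -0.38] w 0.0592
t 17.16 [0.5011 0.1571 0.033 ] F [ 1.77  1.39 -0.62] w 0.0596
t 17.56 [0.501  0.1578 0.0302] F [ 0.95  1.08 -0.56] w 0.0593
```

Run:
```python
from h import *
p=manip.read_state()['eef_pos']
for z in (.029,.0278,.0266,.0255,.0245):
    manip.move_l([p[0],p[1],z],max_speed=.02);manip.sleep(.15);st()
    if manip.read_state()['contact_force'][2]>1.5: break
s=snap('scene');a=s['image'][120:220,250:370,::-1]
cv2.imwrite('pics/g5.png',cv2.resize(a,(720,600),interpolation=cv2.INTER_CUBIC))
# tube top ridge from depth: heights along tube (rack frame)
for n,W in (('scene',cloud(s)),('top',cloud(snap('top')))):
    P=W.reshape(-1,3);d=P[:,:2]-RC;x=d@[np.cos(RY),np.sin(RY)];y=d@[-np.sin(RY),np.cos(RY)]
    for c in np.arange(-.05,.10,.015):
        m=(abs(x-c)<.008)&(abs(y-.025)<.06)&(P[:,2]>.03)&(P[:,2]<.15)
        if m.sum()>3: print(n,round(c,3),m.sum(),'ztop',np.percentile(P[m,2],95).round(4),'y',np.percentile(y[m],[3,97]).round(4))
```

```text
t 17.96 [0.501  0.1578 0.029 ] F [ 0.85  2.12 -0.57] w 0.0593
t 18.36 [0.501  0.1577 0.0278] F [0.78 1.76 0.37] w 0.059
t 18.76 [0.501  0.1577 0.0266] F [ 0.42  1.99 -0.38] w 0.0597
t 19.16 [0.501  0.1577 0.0255] F [0.59 1.99 0.06] w 0.0593
t 19.56 [0.501  0.1577 0.0245] F [ 1.44  1.96 -1.22] w 0.0591
scene -0.05 57 ztop 0.1133 y [-0.0133  0.0679]
scene -0.035 99 ztop 0.1012 y [-0.0124  0.0369]
scene -0.02 102 ztop 0.1014 y [-0.0133  0.0358]
scene -0.005 101 ztop 0.1025 y [-0.0147  0.0353]
scene 0.01 101 ztop 0.1036 y [-0.0164  0.0344]
scene 0.025 101 ztop 0.1035 y [-0.0171  0.0331]
scene 0.04 94 ztop 0.1044 y [-0.0178  0.0317]
scene 0.055 102 ztop 0.1066 y [-0.0194  0.029 ]
scene 0.07 118 ztop 0.1455 y [-0.0309  0.0297]
scene 0.085 204 ztop 0.1479 y [-0.029   0.0822]
scene 0.1 128 ztop 0.1473 y [-0.0345  0.0815]
top -0.05 168 ztop 0.1121 y [-0.0102  0.0706]
top -0.035 122 ztop 0.1007 y [-0.0067  0.0489]
top -0.02 122 ztop 0.1021 y [-0.0077  0.047 ]
top -0.005 119 ztop 0.1032 y [-0.0082  0.0458]
top 0.01 119 ztop 0.1036 y [-0.0098  0.0448]
top 0.025 120 ztop 0.1043 y [-0.012   0.0431]
top 0.04 119 ztop 0.106 y [-0.0126  0.0416]
top 0.055 120 ztop 0.1068 y [-0.0132  0.0408]
top 0.07 102 ztop 0.1081 y [-0.0148  0.0399]
top 0.085 30 ztop 0.1484 y [0.0221 0.0673]
```

View pics/g5.png

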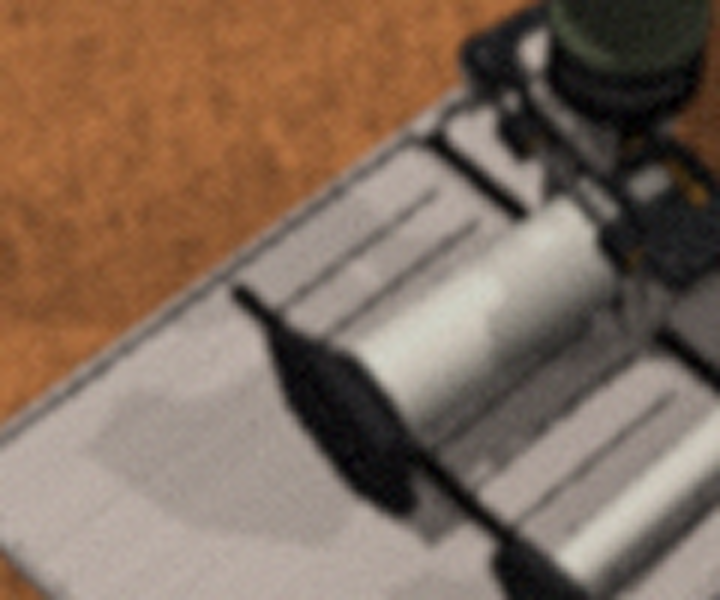

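The image shows the foot on the floor beside the stop with the tube still held clear. Depth disagrees with a resting cylinder: the tube top rises from 0.101 to 0.108 towards the mouth, where it should fall to about 0.082. The tube has slid up between the fingers, so letting go now would drop it. I'll fit its axis before acting.

```bash
cat >> h.py <<'E'
from scipy.optimize import least_squares
def fit(names=('scene','top'),x0=-.03,x1=.06,yc=.02):
    for n in names:
        P=cloud(snap(n)).reshape(-1,3);d=P[:,:2]-RC;x=d@[np.cos(RY),np.sin(RY)];y=d@[-np.sin(RY),np.cos(RY)]
        Q=np.c_[x,y,P[:,2]];m=(x>x0)&(x<x1)&(abs(y-yc)<.045)&(Q[:,2]>.055)&(Q[:,2]<.125);Q=Q[m]
        def f(p):
            a=np.array([1,p[1],p[3]]);a/=np.linalg.norm(a);v=Q-[0,p[0],p[2]]
            return np.linalg.norm(v-np.outer(v@a,a),axis=1)-.03
        r=least_squares(f,[yc,0,.06,0],loss='soft_l1',f_scale=.003);p=r.x
        F=np.c_[x,y,P[:,2]];F=F[(x>-.14)&(x<-.02)&(abs(y-yc)<.06)&(P[:,2]>.095)&(P[:,2]<.13)]
        print(n,len(Q),'y0 %.4f yaw %.1f z0 %.4f tilt %.1f rms %.4f'%(p[0],np.degrees(np.arctan(p[1])),p[2],90-np.degrees(np.arctan(p[3])),np.sqrt((f(p)**2).mean())),'foot x',np.percentile(F[:,0],[5,50,95]).round(4) if len(F) else 0, 'footz',np.median(F[:,2]).round(4) if len(F) else 0)
E
python3 - <<'E'
from h import *
fit()
# calibration check: floor and small cylinder
for n in('scene','top'):
    P=cloud(snap(n)).reshape(-1,3);d=P[:,:2]-RC;x=d@[np.cos(RY),np.sin(RY)];y=d@[-np.sin(RY),np.cos(RY)]
    m=(abs(x+.15)<.03)&(abs(y+.08)<.04);print(n,'floor',np.median(P[m,2]),P[m,2].std())
    m=(abs(x-.12)<.004)&(abs(y-.1)<.03);print('bar z',np.percentile(P[m,2],[10,50,90]))
E
```

```text
scene 568 y0 -0.0113 yaw 7.2 z0 0.1163 tilt 80.4 rms 0.0102 foot x [-0.0699 -0.0604 -0.0249] footz 0.1023
top 675 y0 0.0164 yaw -4.8 z0 0.0713 tilt 86.5 rms 0.0019 foot x [-0.068  -0.0548 -0.0236] footz 0.1025
scene floor 0.011473526238080956 0.0023072005839099097
bar z [0.01900758 0.4608064  0.49166797]
top floor 0.011416065303226142 0.0027373433692680547
bar z [0.47901656 0.48767267 0.49753855]
```

Run:
```python
from h import *
u=np.array([np.cos(RY),np.sin(RY)])
p=manip.read_state()['eef_pos']
b=p.copy();b[:2]-=.015*u
manip.move_l(b,quat(PSI+np.radians(4.8)),max_speed=.03);manip.sleep(.2);st();fit(('top',))
for z in (.021,.018,.0155,.0135):
    manip.move_l([b[0],b[1],z],max_speed=.02);manip.sleep(.2);st()
    if manip.read_state()['contact_force'][2]>6: break
fit(('top',))
P=cloud(snap('top')).reshape(-1,3);d=P[:,:2]-RC;x=d@u;y=d@[-u[1],u[0]]
m=(x<-.02)&(abs(y-.03)<.06)&(x>-.15)
for c in np.arange(-.1,-.02,.005):
    k=m&(abs(x-c)<.0025);print(round(c,4),np.percentile(P[k,2],[50,90]).round(3),end=' ')
```

```text
t 20.71 [0.5056 0.1435 0.0244] F [-1.34 -0.84 -2.02] w 0.0592
top 648 y0 0.0083 yaw -0.4 z0 0.0722 tilt 86.8 rms 0.0020 foot x [-0.0826 -0.0652 -0.0245] footz 0.1011
t 21.28 [0.5061 0.1438 0.0212] F [-0.15  1.51 -1.21] w 0.0591
t 21.78 [0.5061 0.1434 0.0181] F [ 0.51  0.64 -0.4 ] w 0.0587
t 22.26 [0.5058 0.1434 0.0155] F [ 0.95  0.92 -1.06] w 0.0587
t 22.71 [0.5057 0.1435 0.0135] F [ 0.51  0.82 -0.34] w 0.059
top 646 y0 0.0092 yaw -1.1 z0 0.0673 tilt 90.6 rms 0.0020 foot x [-0.0804 -0.0686 -0.0264] footz 0.1004
-0.1 [0.012 0.015] -0.095 [0.011 0.015] -0.09 [0.011 0.014] -0.085 [0.012 0.016] -0.08 [0.109 0.121] -0.075 [0.109 0.121] -0.07 [0.098 0.119] -0.065 [0.086 0.102] -0.06 [0.08  0.099] -0.055 [0.079 0.099] -0.05 [0.081 0.098] -0.045 [0.074 0.097] -0.04 [0.078 0.096] -0.035 [0.08  0.096] -0.03 [0.078 0.096] -0.025 [0.074 0.097]
```

The tube is now at 90.6° and square to within about 1°. The foot axis sits high at about 0.066, so it is rolled slightly off a flat, and the neck is about 12 mm above the bar. I'll lower the last millimetres and try a lighter grip so it slides down through the fingers.

Run:
```python
from h import *
p=manip.read_state()['eef_pos']
manip.move_l([p[0],p[1],.0115],max_speed=.02);manip.sleep(.2);st();fit(('top',))
manip.grab(3);manip.sleep(.3);st();fit(('top',))
manip.move_l([p[0],p[1],.0155],max_speed=.02);manip.sleep(.2);st();fit(('top',))
```

```text
t 23.26 [0.5056 0.1435 0.0115] F [ 0.33  0.35 -1.04] w 0.0596
top 640 y0 0.0092 yaw -1.2 z0 0.0663 tilt 90.7 rms 0.0020 foot x [-0.0798 -0.0691 -0.0281] footz 0.102
t 23.82 [0.5054 0.1435 0.0114] F [-1.01  0.58 -1.74] w 0.0593
top 642 y0 0.0096 yaw -1.1 z0 0.0661 tilt 90.8 rms 0.0019 foot x [-0.0798 -0.0688 -0.0282] footz 0.1019
t 24.43 [0.5058 0.1434 0.0155] F [ 0.8  -0.32 -2.69] w 0.0587
top 644 y0 0.0096 yaw -1.5 z0 0.0681 tilt 90.0 rms 0.0019 foot x [-0.0812 -0.0678 -0.0256] footz 0.101
```

The tube follows the fingers up. I'll go back down to the lowest point, where it is at 90.8° with the neck about 1 cm over the bar, and release there. The drop is small and past horizontal.

Run:
```python
from h import *
p=manip.read_state()['eef_pos']
manip.move_l([p[0],p[1],.0113],max_speed=.02);manip.sleep(.2);st();fit(('top',))
manip.gripper_open();manip.sleep(.5);st();fit(('top',))
manip.move_l([p[0],p[1],.20],max_speed=.12);st()
q=manip.read_state()['q'];q[0]+=.9;manip.goto_joints(q);st()
fit(('top',),x1=.13)
s=snap('top');o=ortho(s,.05);cv2.imwrite('pics/o3.png',o)
P=cloud(s).reshape(-1,3);u=np.array([np.cos(RY),np.sin(RY)]);d=P[:,:2]-RC;x=d@u;y=d@[-u[1],u[0]]
m=(abs(y-.02)<.07)
for c in np.arange(-.1,-.04,.003):
    k=m&(abs(x-c)<.0015);j=k&(P[:,2]>.04);print(round(c,4),np.percentile(P[k,2],90).round(3),y[j].min().round(3) if j.any() else 0,y[j].max().round(3) if j.any() else 0)
```

```text
t 25.03 [0.5057 0.1435 0.0113] F [-0.21  0.98 -1.18] w 0.0587
top 643 y0 0.0099 yaw -1.2 z0 0.0658 tilt 91.3 rms 0.0019 foot x [-0.0797 -0.0687 -0.0282] footz 0.1019
t 26.3 [0.5058 0.1434 0.0113] F [-0.16  0.98  0.21] w 0.094
top 649 y0 0.0216 yaw -6.3 z0 0.0582 tilt 92.8 rms 0.0021 foot x [-0.0765 -0.0691 -0.0606] footz 0.1092
t 28.07 [0.5052 0.1433 0.1991] F [ 0.11 -1.18 -0.33] w 0.094
t 29.75 [0.2027 0.4845 0.199 ] F [-0.02 -0.36 -0.71] w 0.0938
top 1168 y0 0.0218 yaw -6.1 z0 0.0582 tilt 92.7 rms 0.0020 foot x [-0.0763 -0.0688 -0.0597] footz 0.1101
-0.1 0.014 0 0
-0.097 0.015 0 0
-0.094 0.015 0 0
-0.091 0.015 0 0
-0.088 0.016 0 0
-0.085 0.015 0 0
-0.082 0.062 -0.026 0.006
-0.079 0.097 -0.027 0.004
-0.076 0.112 -0.024 0.056
-0.073 0.114 -0.026 0.083
-0.07 0.113 -0.019 0.085
-0.067 0.113 -0.003 0.085
-0.064 0.111 -0.005 0.086
-0.061 0.096 -0.0 0.086
-0.058 0.094 -0.002 0.061
-0.055 0.091 -0.0 0.059
-0.052 0.091 0.002 0.059
-0.049 0.091 -0.0 0.058
-0.046 0.089 -0.001 0.056
-0.043 0.088 -0.002 0.055
```

View pics/o3.png

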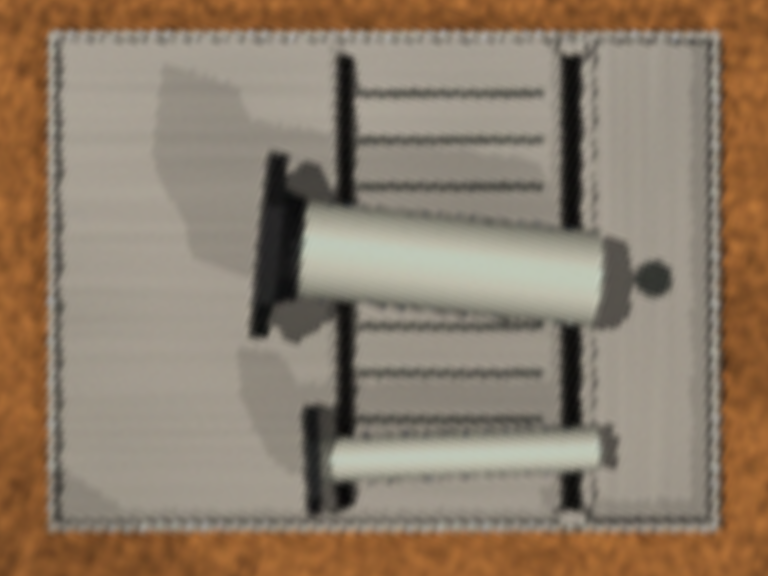

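The cylinder now lies on the bar at 92.7°, with its foot on a flat (top at 0.110). Its foot is at about (255–300, 155–335), the mouth at (603,280) is past the bar, and the stop is at x≈345. It is yawed -6° and about 32 mm short of the stop. I'll push the foot's underside with both open fingertips, jaws parallel to the stop, which also squares it.

Run:
```python
from h import *
u=np.array([np.cos(RY),np.sin(RY)]);q=quat(RY)
manip.move_to(r2w(-.112,.029,.22),q);manip.move_l(r2w(-.112,.029,.048),max_speed=.15);st()
f=0
for x in [-.095,-.085,-.075,-.067,-.061,-.057,-.055,-.0535,-.052,-.0505,-.049,-.0475,-.046]:
    manip.move_l(r2w(x,.029,.048),max_speed=.03);manip.sleep(.1)
    r=manip.read_state();f=-(r['contact_force'][:2]@u);print(x,round(f,2),round(r['time'],2))
    if f>6: break
fit(('top',),x0=-.015,x1=.1)
```

```text
t 33.46 [ 0.5509 -0.0596  0.049 ] F [ 0.09  0.74 -0.32] w 0.0942
-0.095 0.68 34.27
-0.085 -0.23 34.86
-0.075 -0.58 35.44
-0.067 -0.62 35.96
-0.061 0.81 36.41
-0.057 -0.57 36.79
-0.055 -0.11 37.14
-0.0535 1.68 37.49
-0.052 1.62 37.84
-0.0505 1.65 38.19
-0.049 4.83 38.54
-0.0475 7.68 38.89
top 502 y0 0.0289 yaw 0.2 z0 0.0596 tilt 93.5 rms 0.0020 foot x 0 footz 0
```

The force rose to 7.7 N against the stop and the yaw is now 0.2°. I'll back off and check.

Run:
```python
from h import *
manip.move_l(r2w(-.11,.029,.048),max_speed=.08);manip.move_l(r2w(-.11,.029,.22),max_speed=.15)
q=manip.read_state()['q'];q[0]-=.9;manip.goto_joints(q);manip.sleep(.3);st()
fit(('top',),x0=-.015,x1=.13,yc=.03)
s=snap('top');o=ortho(s,.03);cv2.imwrite('pics/o4.png',o)
P=cloud(s).reshape(-1,3);u=np.array([np.cos(RY),np.sin(RY)]);d=P[:,:2]-RC;x=d@u;y=d@[-u[1],u[0]]
F=(abs(y-.03)<.07)&(P[:,2]>.1)&(P[:,2]<.13);print('foot x',np.percentile(x[F],[2,50,98]),'ztop',np.median(P[F,2]))
T=(abs(y-.03)<.02)&(P[:,2]>.06)&(x<.3);print('mouth x',np.percentile(x[T],99.5))
```

```text
t 43.23 [ 0.2967 -0.4649  0.2188] F [-0.49  0.32 -0.24] w 0.0936
top 1071 y0 0.0289 yaw 0.0 z0 0.0597 tilt 93.5 rms 0.0020 foot x [-0.0365 -0.0307 -0.0252] footz 0.1109
foot x [-0.03700813 -0.03117101 -0.02518605] ztop 0.11081828782483827
mouth x 0.1701177364098331
```

View pics/o4.png

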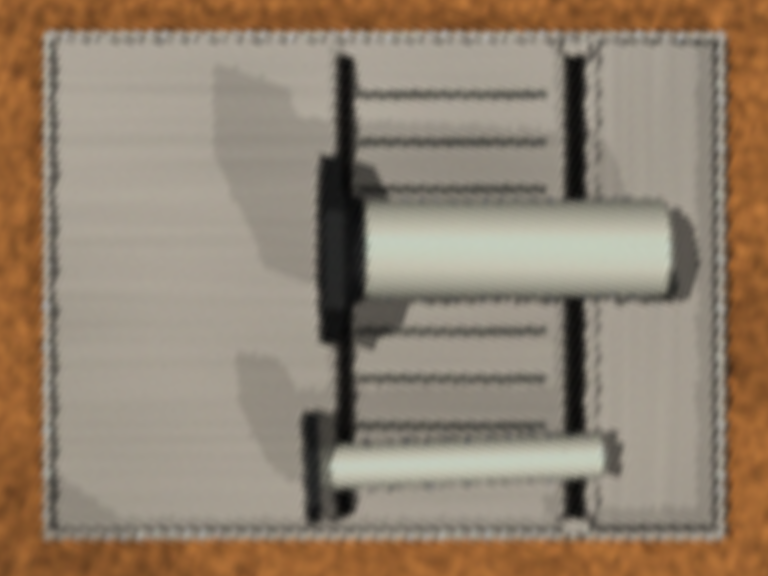

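Run:
```python
from h import *
manip.job_done();st()
```

```text
the job is handed in; nothing more can be done
the job is handed in; nothing more can be done
```

The tall cylinder is lying on its side with its neck on the bar and its mouth over the gutter. Its foot is up against the stop. I handed the job in at about 43 s of the 67 s; no verdict is reported.

I held the neck lightly between the fingertips, tipped the cylinder along the arc about its foot edge, and released it once it was past horizontal. I then pushed the foot to the stop with both open fingertips.

**Last checks, from the top camera's depth picture:**

| Check | Measured | Required |
|---|---|---|
| Tilt from vertical | 93.5° (1.63 rad) | 1.54 to 1.70 rad |
| Angle off square to the bar | about 0° | under 10° |
| Foot's upper face relative to the stop face | about 0 to +2 mm | −7 to +10 mm |
| Mouth past the bar | about 50 mm | at least 30 mm |
| Height of the foot point | about 0.060 m | 0.05 to 0.072 m |

The small cylinder looks unmoved in the last picture. I did not measure the beaker or the bottle again at the end; the arm's path was planned clear of them. The gripper is open and clear of everything.

**What did not go to plan:**
- **Short drop at release:** the tube slid up between the fingers during tipping. I let go at 91.3° with the neck roughly 1 cm above the bar, so the last centimetre was a short settle and not fully held. I did not measure how fast it turned then; it was already past the angle where the drop rule applies.
- **Roll during tipping:** the foot had rolled slightly off its flat while held, but it settled onto a flat after release.
- **Scene camera fit:** one cylinder fit from the scene camera was poor (10 mm error), so I relied on the top camera, which fitted to 2 mm.

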